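Clamp a staking block in a quick-release instrument vise

TASK

The brass staking block stands loose in the blue bench vise: squeeze the red quick-release lever towards the steel post beside it, slide the jaw up gently until the block is snug between both jaws, and let the lever spring back. Then turn the black knob on top clockwise until the block is clamped firmly, with about 30 N, without forcing it, and leave the other things on the desk alone.

Things in the scene. Friction and masses are not known exactly. Their poses are not given: they have to be found in the camera images.
- vise: Blue instrument vise bolted to the desk, 92 x 262 mm, bed for the work 14 mm above the desk. Its frame: origin on the desk top, z up, y along the slide from the moving jaw to the fixed jaw. The moving jaw's grey carriage, with lever, post and knob, slides along y between two steel rails.
- fixed_face (a point): Centre of the fixed jaw's flat steel face (70 mm wide, 18 to 42 mm above the desk), which looks along -y of the vise; axes as the vise's.
- pad_face (a point): Centre of the moving jaw's flat steel face (70 mm wide, 17 to 42 mm above the desk), which looks along +y of the vise; axes as the vise's. This face sits on a stiff spring pack (10 N per mm) ahead of the ram that the knob drives.
- block_center (a point): Centre of the brass staking block, a disc with small holes, 42 mm across, 20 mm high, standing on the vise bed near the fixed jaw (1 to 6 mm off it at the start). The jaws close on it directly. Up to 20 N on it is gentle while sliding; more than 50 N marks it.
- squeeze_center (a point): Point on the carriage midway between red lever and fixed steel post, 78 mm above the desk; axes as the vise's. Outer faces: lever 22 mm off on the -x side when free, post 23 mm on the +x side; both 18 mm wide along y, clear from 41 to 94 mm above the desk. A grasp across x here squeezes the lever to the post: 45 mm wide when free, 36 mm squeezed; 2 N to start, 6 N at the stop.
- lever (a joint): Red release lever: 0 = sprung out (below 0.06 the half-nut holds); 0.25 rad = squeezed to its stop; above 0.15 the carriage slides freely (1.5 N friction). Let go, its half-nut drops between the rack's pins (5 mm pitch, place unknown), shifting the carriage up to 2.7 mm either way; landing on a pin, the lever stays part way until the knob's push shifts the carriage to the next gap.
- carriage (a joint): Slide of the carriage, 0 to 0.062 m, growing towards the fixed jaw (+y of the vise). It is locked whenever the half-nut is engaged.
- knob_grip (a point): On the knob's vertical axis, 67 mm above the desk, on the carriage 51 mm from the squeeze point towards the fixed jaw. The knob's grip is a black bar 14 mm thick and 46 mm long, from 49 to 81 mm above the desk, with a white mark at one end; y of this point runs along the bar (at 0 along the vise's y). The housing under it is 41 mm high.
- knob (a joint): Black top knob, 0 to 3.6 rad, growing clockwise seen from above; 0 = backed off, as at the start. One radian advances the moving jaw by 3 mm. Dry friction of 0.16 N m resists turning either way; the clamping force adds 0.003 N m per newton against tightening (0.25 N m to turn on at 30 N). Once both jaws touch, the force grows by about 20 N per rad. It stays where it is left up to 50 N.
- stamp: Wooden hand stamp, 23 x 46 x 57 mm; a bystander, not to be moved. Origin at its underside.
- blower: Black rubber dust blower, 52 mm across, 100 mm tall; a bystander, not to be moved. Origin at its underside.
- tape: Roll of brown tape lying flat, 98 mm across, 48 mm high; a bystander, not to be moved. Origin at its underside.
- green_pot: White pot with a green lid, 35 mm across, 30 mm high; a bystander, not to be moved. Origin at its underside.
- blue_pot: White pot with a blue lid, 29 mm across, 26 mm high; a bystander, not to be moved. Origin at its underside.
- pot_2: White pot with a black lid, 39 mm across, 42 mm high; a bystander, not to be moved. Origin at its underside.
- loupe_2: Black eye loupe, 34 mm across, 32 mm high; a bystander, not to be moved. Origin at its underside.
Things that resemble listed ones, but are neither listed nor needed, are in the scene too. Leave any orange look-alike of the part that bears block_center alone.

How it is judged:
By the outcome, as a careful person would: the job done as asked, in the order asked, and still so for the second after the job is handed in, with the robot touching nothing.
It also fails if it takes over 72 s, if anything falls off the work surface, if the arm or the gripper's body presses on something with over 40 N, if the wrist force passes 120 N, or if a joint passes its speed limit or range.

ROBOT

A 7-joint arm with a two-finger parallel gripper is mounted at the origin on a cart in front of the work surface, level with it; the furniture and walls round the work are solid. World frame = base frame: x ahead of the robot, y to its left, z up, the work surface at z = 0. Lengths are in m, angles in rad, forces in N, time in s.
With the tool pointing down it reaches from about 0.425 to 0.925 m from the base axis. Payload 6.8 kg.
Tool frame: the origin (TCP) lies at the very end of the fingers, on their centre line; the grasp point (between the pads) lies 19 mm behind it; z points along the fingers, y is the direction in which the jaws open and shut (so a half turn about z gives the same grasp; the last joint's range is limited). The gripper opens to 88 mm and grips with 3 to 60 N. Pads are 20 mm wide; open, the fingers measure 115 mm over their backs; the gripper's body (75 mm by 178 mm) begins 61 mm behind the grasp point.
Start: joints at [1.144, 0.477, 0.022, 1.555, -0.011, 1.109, -0.083], TCP at [0.212, -0.641, 0.223] pointing down, gripper open.
Joint ranges: [-2.96, 2.96], [-0.34, 2.1], [-1.41, 1.46], [0.24, 2.44], [-1.37, 4.51], [0.17, 1.92], [-2.96, 2.96]. Speed limits (rad/s): [2.39, 2.39, 3.14, 3.14, 3.14, 3.14, 3.14].

INTERFACE

Orientations are given as a 3x3 rotation matrix whose columns are the frame's x, y, z axes.
In Python, from station import bot, vision, models gives the robot as it stands.
- The arm moves only by the shell command python3 -m handwheel 'ROWS' [FORCE]. ROWS is JSON, a list of rows, each an object with "linear": the shift along the tool's x, y, z in mm, a list of three; "turn": the turn, a rotation vector about the tool's x, y, z in degrees, a list of three; "fingers": the closure, from 0 (fully open) to 1 (shut). A call has exactly 5 rows; each row is the pose to reach, as a shift and turn from the pose measured when the call began, along the tool's axes at that moment; what a row does not reach only later rows make up. A row lasts 1/8 s, in which the tool goes at most 62.5 mm and 10.7 degrees, less where a joint would pass 70% of its speed; a pose out of reach is approached as far as the arm can. A call with a gripper value outside its range is refused whole. The fingers move at their own pace and stop on an object; FORCE is the grip in N (left out, the last holds). Time passes only in rows, so rows that repeat a pose let the fingers close, or fill a call up. It gives the time, the measured TCP pose, the force and the opening at its end, in the units of the state.
- bot.state(): the state, without advancing time (a new reading comes with each control period).
- vision.capture(name): name is "side" or "top" or "wrist"; returns a dict with "img" (420x560x3 uint8, red, green, blue), "z_map" (420x560 float32, m along the optical axis (not along the pixel's ray), 0 where there is no reading), "fx", "fy", "cx", "cy" (pixels), "distortion" ([k1, k2, p1, p2, k3] as OpenCV has them; the pictures are not rectified), "eye" and "orientation" of the camera in the world. Camera axes: x right, y down, z forward; pixel columns grow to the right and rows downward; lengths in m; the calibration is good to about 2 mm. A picture is of the moment at which its call begins.
- bot.finish_job(): hands the job in, once; it reports no verdict.
Trained networks look in a picture, given as the dict that the camera call returned (one of the last four; its "shot" number tells which), for a name from the list of things; names that differ only in an ending like _2 or _b are one class to them, and where a whole thing is asked for, a point or a joint stands for the part that bears it (a point fixed in the world has none). Each returns a list of dicts, best first, with "conf" (0 to 1); they miss things now and then, are a little off and sometimes report something else, mostly with a low value. They report only what shows in the picture. A call takes as long as a camera call. They do not tell look-alikes from the thing itself.
- models.spot_in(picture, thing): "uv" ([column, row] in pixels, amid what is visible of it).
The state is a dict: "clock": time; "q": joint angles; "joint_vel": joint speeds; "joint_torque": joint torques, N m; "tcp_pos": TCP position; "ee_rot": TCP orientation; "ft_force": force on the tool from outside, world axes, zero at the start; "ft_torque": the same for the moment, N m; "width": finger opening in m.
Only numpy, scipy, OpenCV 4.12 (cv2) and the standard library are available. Lean on these libraries where they do the work, as an engineer would, in place of code of your own. Each camera call takes 0.05 s, during which the arm holds its last target.

## Working session

There is one attempt and no reset: what is moved stays moved. The work goes in short steps, Python scripts to look and compute and a shell command to move; the robot and the scene stay as the last step left them, time stands still between calls to the robot, and variables do not carry over. Pictures are saved under pics/ and viewed, and the job is handed in when it is done.

```bash
ls; mkdir -p pics
python3 - <<'E'
from station import bot,vision,models
import cv2
s=bot.state(); print(s['clock'],s['tcp_pos'],s['ee_rot'],s['width'],s['ft_force'])
for n in ['top','side']:
    p=vision.capture(n); cv2.imwrite(f'pics/{n}0.png',p['img'][:,:,::-1])
    print(n,p['eye'],p['orientation'],p['fx'],p['distortion'])
    for t in ['vise','fixed_face','pad_face','block_center','squeeze_center','lever','knob_grip','knob']:
        print(t,[(r['uv'],round(r['conf'],2)) for r in models.spot_in(p,t)][:3])
print(bot.state()['clock'])
E
```

```text
pics
0.0 [ 0.21136996 -0.64042196  0.22169953] [[ 9.49595775e-01  3.13476312e-01 -6.82183513e-04]
 [ 3.13477034e-01 -9.49594256e-01  1.70248479e-03]
 [-1.14108891e-04 -1.83052123e-03 -9.99998318e-01]] 0.0881279151438515 [-0.21671217 -0.67009248 -0.29325852]
top [0.39056899 0.00713368 1.36970689] [[-1.32818676e-02 -9.83503060e-01  1.80403226e-01]
 [-9.99910097e-01  1.33960751e-02 -5.85314997e-04]
 [-1.84103607e-03 -1.80394781e-01 -9.83592565e-01]] 444.1640760612876 [-0.1034402  0.         0.         0.         0.       ]
vise [([228.4, 244.9], 0.96)]
fixed_face [([226.0, 246.0], 0.64)]
pad_face [([215.9, 246.8], 0.61)]
block_center [([199.7, 253.2], 0.63), ([160.0, 227.7], 0.63)]
squeeze_center [([238.0, 245.8], 0.92)]
lever [([253.2, 249.4], 0.44)]
knob_grip []
knob [([233.8, 244.0], 0.46)]
side [ 1.24765088 -0.20630396  0.82830267] [[ 0.35601142  0.69601713 -0.62355114]
 [ 0.9344691  -0.26861179  0.23369899]
 [-0.00483469 -0.66588878 -0.74603536]] 381.41240709961465 [0.03757556 0.         0.         0.         0.        ]
vise [([316.9, 190.4], 0.58)]
fixed_face [([319.8, 194.7], 0.96)]
pad_face [([328.9, 184.0], 0.54), ([342.9, 182.3], 0.54)]
block_center [([344.5, 179.4], 0.69), ([388.3, 185.5], 0.49)]
squeeze_center [([311.8, 194.1], 0.56)]
lever [([318.2, 193.8], 0.7)]
knob_grip [([312.6, 187.1], 0.58), ([327.6, 183.9], 0.24)]
knob [([316.6, 185.0], 0.51)]
0.9
```

View images.

Run:
```python
import cv2
a=cv2.imread('pics/top0.png');b=cv2.imread('pics/side0.png')
cv2.imwrite('pics/top0z.png',cv2.resize(a[190:300,140:300],None,fx=5,fy=5,interpolation=cv2.INTER_CUBIC))
cv2.imwrite('pics/side0z.png',cv2.resize(b[120:240,250:410],None,fx=5,fy=5,interpolation=cv2.INTER_CUBIC))
```

```text
(no output)
```

View pics/top0.png

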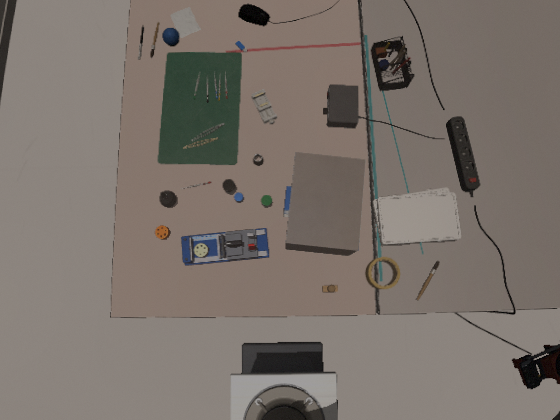

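View pics/side0.png

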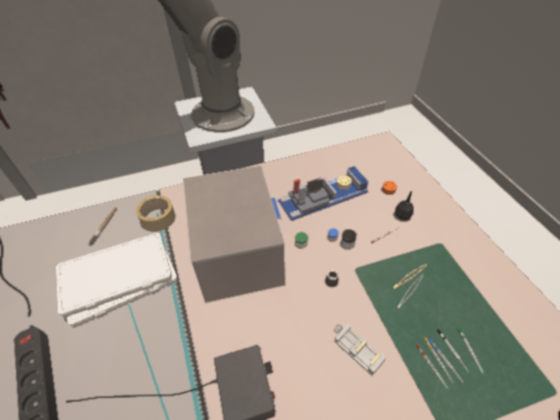

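```bash
true
```

```text
(no output)
```

View pics/top0z.png

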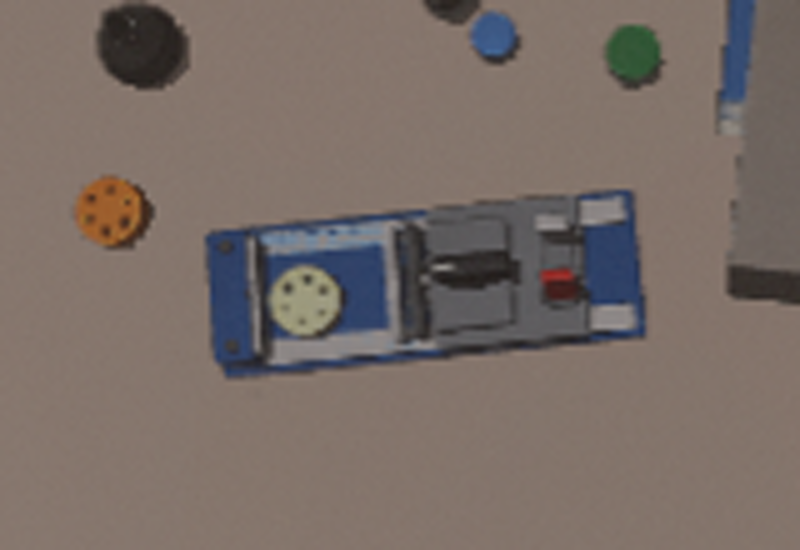

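View pics/side0z.png

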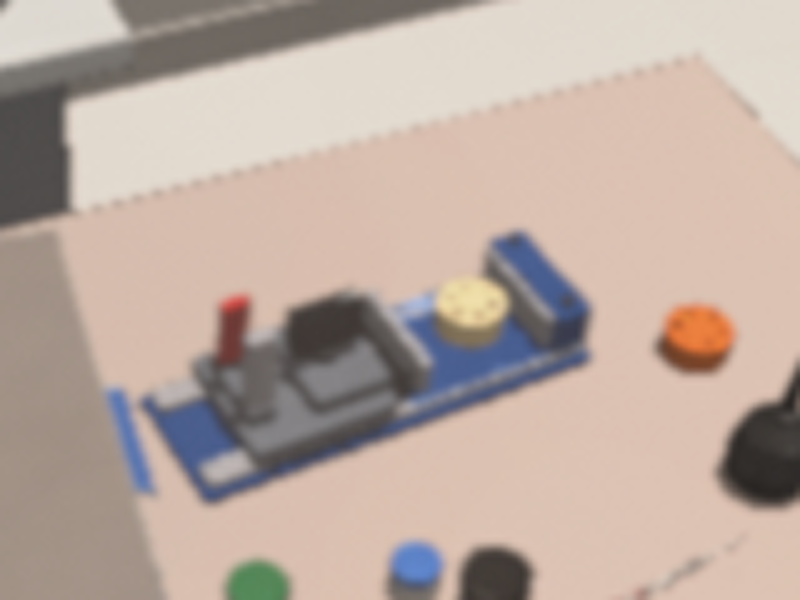

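```bash
cat > h.py <<'E'
import numpy as np,cv2
from station import bot,vision,models
def rays(p,uv):
    K=np.array([[p['fx'],0,p['cx']],[0,p['fy'],p['cy']],[0,0,1.]])
    n=cv2.undistortPoints(np.array(uv,float).reshape(-1,1,2),K,np.array(p['distortion'],float)).reshape(-1,2)
    return np.c_[n,np.ones(len(n))]
def at_depth(p,uv,z):
    return np.array(p['eye'])+(rays(p,uv)*np.array(z).reshape(-1,1))@np.array(p['orientation']).T
def at_z(p,uv,h):
    d=rays(p,uv)@np.array(p['orientation']).T
    e=np.array(p['eye']); return e+d*((h-e[2])/d[:,2])[:,None]
def cloud(p):
    H,W=p['z_map'].shape; v,u=np.mgrid[:H,:W]
    uv=np.c_[u.ravel(),v.ravel()]
    return at_depth(p,uv,p['z_map'].ravel()).reshape(H,W,3)
def state():
    s=bot.state(); print('t',round(s['clock'],2),'tcp',np.round(s['tcp_pos'],4),'yaw x',np.round(np.degrees(np.arctan2(s['ee_rot'][1][0],s['ee_rot'][0][0])),2),'F',np.round(s['ft_force'],1),'T',np.round(s['ft_torque'],2),'w',round(s['width'],4)); return s
E
python3 - <<'E'
from h import *
p=vision.capture('top'); c=cloud(p)
np.save('ctop.npy',c)
b=c[155:250,290:365]; m=b[...,2]>0.1
print('box',np.percentile(b[m],[1,50,99],axis=0))
z=lambda u,v,h:np.round(at_z(p,[[140+u/5,190+v/5]],h)[0],4)
# base corners of vise top (approx z=.014), zoomed px
print([z(*a,.02) for a in [(207,235),(228,377),(632,193),(645,335)]])
print('block',z(306,300,.034),'knob',z(470,269,.081),'lever',z(559,284,.094),'post',z(552,222,.094))
for (u,v) in [(306,300),(470,269),(559,284),(552,222),(560,210),(250,330)]:
    print(np.round(c[int(190+v/5),int(140+u/5)],3))
E
```

```text
box [[ 0.50708103 -0.22952749  0.14350192]
 [ 0.63483129 -0.12628067  0.17446258]
 [ 0.76630848 -0.02684079  0.18066075]]
[array([0.5626, 0.3039, 0.02  ]), array([0.4754, 0.289 , 0.02  ]), array([0.5854, 0.0421, 0.02  ]), array([0.4982, 0.035 , 0.02  ])]
block [0.5205 0.2395 0.034 ] knob [0.533  0.1355 0.081 ] lever [0.5223 0.0828 0.094 ] post [0.5583 0.0867 0.094 ]
[0.521 0.24  0.033]
[0.535 0.135 0.082]
[0.525 0.085 0.087]
[0.56  0.088 0.092]
[0.574 0.086 0.031]
[0.502 0.272 0.039]
```

```bash
python3 -m handwheel '[{"linear":[0,0,-50],"turn":[0,0,0],"fingers":0},{"linear":[10,-10,-100],"turn":[0,0,-10],"fingers":0},{"linear":[40,-45,-130],"turn":[0,0,-20],"fingers":0},{"linear":[75,-85,-130],"turn":[0,0,-30],"fingers":0},{"linear":[110,-125,-130],"turn":[0,0,-40],"fingers":0}]' 12
python3 -c "
from h import *
s=state();R=np.array(s['ee_rot']);d=R.T@(np.array([.53,.12,.31])-s['tcp_pos'])*1000;print(d)"
```

```text
clock: 1.58
tcp_pos: [0.2775, -0.4865, 0.3533]
ee_rot: [[0.521, 0.853, 0.001], [0.853, -0.521, -0.001], [-0.001, 0.001, -1.0]]
ft_force: [-0.2, -0.9, 0.3]
width: 0.0877
t 1.57 tcp [ 0.2775 -0.4865  0.3533] yaw x 58.58 F [-0.2 -0.9  0.3] T [-0.03 -0.04  0.02] w 0.0877
[ 649.21658733 -100.67864429   42.7267067 ]
```

```bash
python3 -m handwheel '[{"linear":[60,-10,0],"turn":[0,0,-7],"fingers":0},{"linear":[120,-20,0],"turn":[0,0,-14],"fingers":0},{"linear":[180,-30,0],"turn":[0,0,-21],"fingers":0},{"linear":[240,-40,0],"turn":[0,0,-28],"fingers":0},{"linear":[300,-48,0],"turn":[0,0,-36.4],"fingers":0}]'
python3 -c "
from h import *
s=state();R=np.array(s['ee_rot']);d=R.T@(np.array([.53,.12,.31])-s['tcp_pos'])*1000;print(d)"
```

```text
clock: 2.2
tcp_pos: [0.3932, -0.2036, 0.3534]
ee_rot: [[-0.091, 0.996, 0.002], [0.996, 0.091, -0.002], [-0.002, 0.001, -1.0]]
ft_force: [1.2, 0.8, -0.2]
width: 0.0878
t 2.2 tcp [ 0.3932 -0.2036  0.3534] yaw x 95.22 F [ 1.2  0.8 -0.2] T [-0.01 -0.15 -0.06] w 0.0878
[309.88138163 165.58064947  42.91487964]
```

```bash
python3 -m handwheel '[{"linear":[55,28,0],"turn":[0,0,0],"fingers":0},{"linear":[110,58,0],"turn":[0,0,0],"fingers":0},{"linear":[165,88,0],"turn":[0,0,0],"fingers":0},{"linear":[220,118,0],"turn":[0,0,0],"fingers":0},{"linear":[270,144,20],"turn":[0,0,0],"fingers":0}]'
python3 -m handwheel '[{"linear":[40,21,22],"turn":[0,0,0],"fingers":0},{"linear":[40,21,22],"turn":[0,0,0],"fingers":0},{"linear":[40,21,22],"turn":[0,0,0],"fingers":0},{"linear":[40,21,22],"turn":[0,0,0],"fingers":0},{"linear":[40,21,22],"turn":[0,0,0],"fingers":0}]'
python3 - <<'E'
from h import *
s=state()
p=vision.capture('wrist'); cv2.imwrite('pics/w1.png',p['img'][:,:,::-1])
print(p['eye'],np.round(p['orientation'],3),p['fx'])
np.savez('w1.npz',**{k:np.array(v) for k,v in p.items()})
for t in ['vise','fixed_face','pad_face','block_center','squeeze_center','lever','knob_grip']:
    print(t,[(r['uv'],round(r['conf'],2)) for r in models.spot_in(p,t)][:3])
E
```

```text
clock: 2.82
tcp_pos: [0.5137, 0.0805, 0.3344]
ee_rot: [[-0.09, 0.996, 0.006], [0.996, 0.09, -0.002], [-0.002, 0.005, -1.0]]
ft_force: [0.6, -1.1, -0.2]
width: 0.0879
clock: 3.45
tcp_pos: [0.5313, 0.1209, 0.313]
ee_rot: [[-0.088, 0.996, 0.007], [0.996, 0.088, -0.003], [-0.003, 0.007, -1.0]]
ft_force: [-0.4, -0.5, -0.1]
width: 0.0876
t 3.45 tcp [0.5313 0.1209 0.313 ] yaw x 95.06 F [-0.4 -0.5 -0.1] T [-0.05 -0.12 -0.03] w 0.0876
[0.5246016  0.18930603 0.47444711] [[ 0.996  0.084  0.028]
 [ 0.088 -0.963 -0.254]
 [ 0.006  0.255 -0.967]] 344.1663532749431
vise [([280.6, 133.3], 0.91)]
fixed_face [([281.0, 132.9], 0.76), ([199.4, 390.3], 0.6)]
pad_face [([283.2, 121.4], 0.64), ([171.6, 350.0], 0.22)]
block_center [([276.1, 78.2], 0.86), ([366.6, 232.4], 0.17)]
squeeze_center [([283.0, 169.4], 0.61), ([390.0, 177.4], 0.36)]
lever [([269.7, 208.4], 0.77), ([281.3, 171.8], 0.36)]
knob_grip [([277.9, 163.1], 0.9), ([468.5, 229.0], 0.62), ([366.6, 235.0], 0.53)]
```

View pics/w1.png

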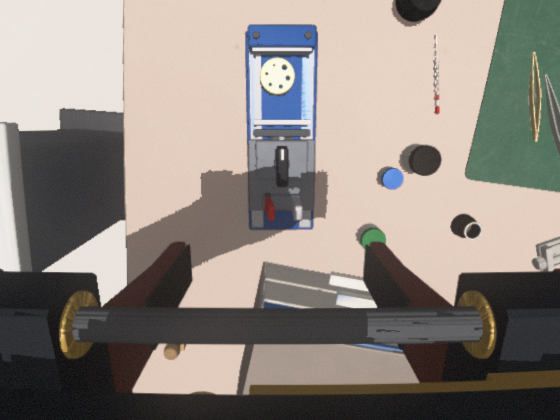

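Run:
```python
import cv2
a=cv2.imread('pics/w1.png')
cv2.imwrite('pics/w1z.png',cv2.resize(a[15:240,230:335],None,fx=5,fy=2.66*1,interpolation=cv2.INTER_CUBIC)) if 0 else cv2.imwrite('pics/w1z.png',cv2.resize(a[120:240,235:330],None,fx=5,fy=5,interpolation=cv2.INTER_CUBIC))
cv2.imwrite('pics/w1y.png',cv2.resize(a[20:140,235:330],None,fx=5,fy=5,interpolation=cv2.INTER_CUBIC))
```

```text
(no output)
```

View pics/w1z.png

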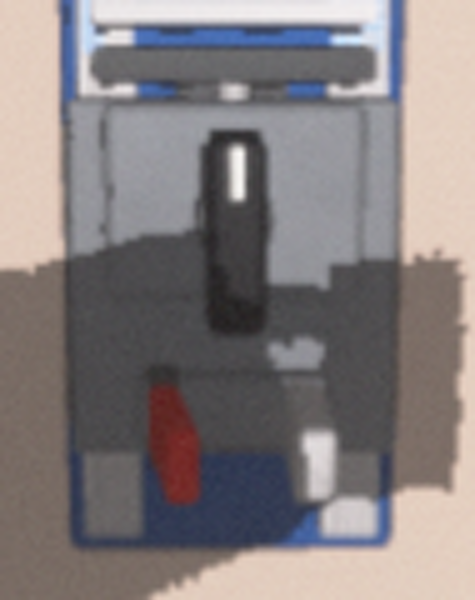

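View pics/w1y.png

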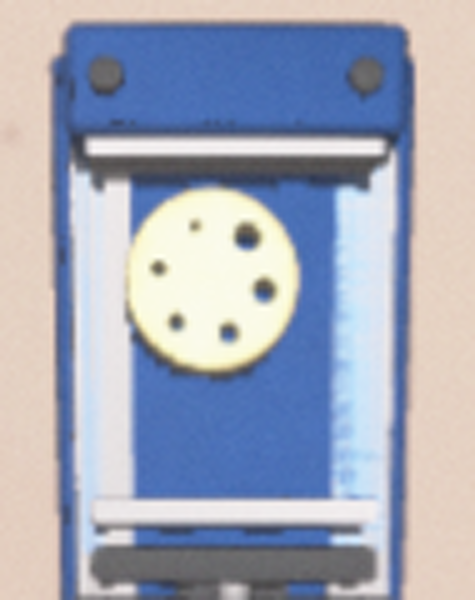

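Run:
```python
from h import *
d=np.load('w1.npz'); p={k:d[k] for k in d.files}; p['distortion']=d['distortion']
def z(u,v,h,o): return at_z(p,[[235+u/5,o+v/5]],h)[0]
n=np.load('w1.npz'); c=cloud(p)
pts={'leverL':z(166,470,.094,120),'leverR':z(200,470,.094,120),'levM':z(182,470,.094,120),'postR':z(335,467,.094,120),'postM':z(318,467,.094,120),
'knobT':z(237,135,.081,120),'knobB':z(237,330,.081,120),'padfront':z(235,498,.042,20),'padL':z(92,512,.042,20),'padR':z(378,512,.042,20),
'fixfront':z(235,155,.042,20),'fixL':z(85,147,.042,20),'fixR':z(390,147,.042,20),'blockN':z(212,188,.034,20),'blockS':z(212,370,.034,20),'bL':z(126,280,.034,20),'bR':z(299,280,.034,20),
'baseBL':z(72,545,.014,120),'baseBR':z(388,545,.014,120),'topL':z(70,25,.05,20),'topR':z(405,25,.05,20)}
for k,q in pts.items(): print(k,np.round(q,4))
for k,(u,v,o) in {'lev':(182,475,120),'post':(318,467,120),'knob':(235,230,120),'pad':(235,512,20),'fix':(235,147,20),'block':(212,280,20),'ram':(235,565,20)}.items():
    print(k,np.round(c[int(o+v/5),int(235+u/5)],4))
```

```text
leverL [0.5256 0.0864 0.094 ]
leverR [0.5333 0.087  0.094 ]
levM [0.5292 0.0867 0.094 ]
postR [0.5641 0.0904 0.094 ]
postM [0.5602 0.0901 0.094 ]
knobT [0.5352 0.1623 0.081 ]
knobB [0.5393 0.1178 0.081 ]
padfront [0.5327 0.1925 0.042 ]
padL [0.4982 0.1861 0.042 ]
padR [0.5678 0.1923 0.042 ]
fixfront [0.5256 0.2706 0.042 ]
fixL [0.4905 0.2692 0.042 ]
fixR [0.5615 0.2757 0.042 ]
blockN [0.5208 0.2642 0.034 ]
blockS [0.5245 0.2224 0.034 ]
bL [0.5019 0.2414 0.034 ]
bR [0.5436 0.2451 0.034 ]
baseBL [0.5013 0.0407 0.014 ]
baseBR [0.5896 0.0484 0.014 ]
topL [0.4858 0.2935 0.05  ]
topR [0.5614 0.3004 0.05  ]
lev [0.5289 0.0854 0.0937]
post [0.5594 0.0907 0.0946]
knob [0.5367 0.1408 0.0803]
pad [0.533  0.1896 0.0421]
fix [0.5254 0.2727 0.0423]
block [0.5221 0.2433 0.0328]
ram [0.5341 0.1766 0.0437]
```

Run:
```python
from h import *
d=np.load('w1.npz'); p={k:d[k] for k in d.files}
c=cloud(p); a=np.radians(5.05); X=np.array([np.cos(a),np.sin(a)]);Y=np.array([-np.sin(a),np.cos(a)])
for r in range(190,224,3):
    row=[]
    for u in range(260,306,3):
        q=c[r,u]-[.5412,.0885,0]; row.append('%4.0f,%3.0f,%2.0f%s'%(q[:2]@X*1000,q[:2]@Y*1000,q[2]*1000,'R' if p['img'][r,u,0]>1.8*p['img'][r,u,1] else ' '))
    print(r,' '.join(row))
```

```text
190  -28, 15,29   -24, 14,27   -20, 14,27   -16, 14,26   -12, 14,27    -8, 14,26    -4, 14,29    -0, 14,28     4, 14,26     8, 14,28    12, 14,28    16, 14,28    20, 14,27    24, 14,27    28, 14,29    32, 14,27 
193  -28, 10,26   -24, 10,27   -20, 12,39   -16, 12,39   -12, 10,29    -8, 10,26    -4, 10,27    -0, 10,27     4, 10,28     8, 10,28    12, 10,26    16, 10,27    20, 10,27    24, 10,27    28, 10,27    32, 10,27 
196  -28,  6,28   -23,  9,39   -19, 10,46   -16, 10,45   -12,  9,40    -8,  9,39    -4,  9,39    -0,  9,39     4,  9,39     7,  9,40    11,  8,39    15,  8,39    19,  9,40    23,  8,38    28,  6,28    32,  6,26 
199  -28,  2,28   -24,  5,40   -19,  8,55R  -15,  9,57R  -12,  5,40    -8,  5,39    -4,  5,41    -0,  5,41     4,  5,40     8,  5,40    11,  5,40    14,  8,55    18,  8,56    22,  8,56    28,  2,26    32,  2,27 
202  -28, -2,27   -24,  1,39   -19,  7,66R  -15,  9,74R  -12,  8,72    -8,  1,41    -4,  1,41    -0,  1,41     4,  1,40     8,  1,40    11,  1,40    14,  8,69    17,  9,75    -8,102,474    28, -2,27    32, -2,28 
205  -28, -6,27   -24, -3,40   -19,  3,
[... 744 characters left out ...]
   13, -4,82    16, -1,93    19, -1,95    23, -1,92    34,-23,13 
217  -29,-27,13   -25,-27,13   -21,-29, 7   -15, -5,93R  -11, -4,94R   -8,-28, 7    -4,-28, 7     0,-28, 8     5,-29, 6     9,-29, 7    13,-29, 7    17,-29, 7    16, -5,93    20, -5,93    23, -5,92    34,-27,13 
220  -29,-31,13   -25,-31,13   -21,-33, 9   -15, -8,93R  -11, -8,94R   -8,-33, 8    -4,-33, 8     0,-33, 9     5,-33, 8     9,-33, 7    13,-33, 8    17,-33, 7    16, -8,93    20, -8,94    30,-31,13    34,-31,14 
223  -29,-35,15   -25,-35,14   -21,-37, 7   -17,-37, 7   -12,-37, 7    -8,-37, 8    -4,-37, 9     0,-37, 8     5,-37, 8     9,-37, 7    13,-38, 7    17,-37, 8    22,-38, 7    26,-36,13    30,-35,14    34,-36,12
```

```bash
cat > to.py <<'E'
import sys
from h import *
s=state();R=np.array(s['ee_rot']);t=np.array([float(v) for v in sys.argv[1:4]])
print(np.round(R.T@(t-np.array(s['tcp_pos']))*1000,1),'tilt',np.round(R[:,2],4))
E
python3 to.py .5462 .0889 .059
```

```text
t 3.85 tcp [0.5311 0.1221 0.3124] yaw x 95.19 F [0.6 0.2 0. ] T [-0.05 -0.08 -0.01] w 0.0877
[-33.8  10.7 253.6] tilt [ 0.0056 -0.002  -1.    ]
```

```bash
python3 -m handwheel '[{"linear":[-20,5,20],"turn":[0,0,0],"fingers":0},{"linear":[-34,10.7,60],"turn":[0,0,0],"fingers":0},{"linear":[-34,10.7,110],"turn":[0,0,0],"fingers":0},{"linear":[-34,10.7,150],"turn":[0,0,0],"fingers":0},{"linear":[-34,10.7,170],"turn":[0,0,0],"fingers":0}]' 
python3 to.py .5462 .0889 .059
python3 - <<'E'
from h import *
p=vision.capture('wrist'); cv2.imwrite('pics/w2.png',p['img'][:,:,::-1])
np.savez('w2.npz',**{k:np.array(v) for k,v in p.items()})
E
```

```text
clock: 4.47
tcp_pos: [0.5448, 0.0886, 0.1405]
ee_rot: [[-0.091, 0.996, 0.003], [0.996, 0.091, -0.002], [-0.003, 0.003, -1.0]]
ft_force: [0.1, 0.1, 0.0]
width: 0.0877
t 4.47 tcp [0.5448 0.0886 0.1405] yaw x 95.19 F [0.1 0.1 0. ] T [ 0.01 -0.06  0.04] w 0.0877
[ 0.4  1.2 81.5] tilt [ 0.0028 -0.0023 -1.    ]
```

View pics/w2.png

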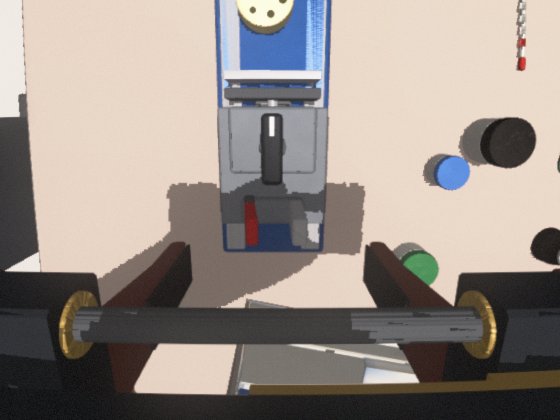

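```bash
python3 -m handwheel '[{"linear":[0.4,1.2,30],"turn":[0,0,0],"fingers":0},{"linear":[0.4,1.2,60],"turn":[0,0,0],"fingers":0},{"linear":[0.4,1.2,80],"turn":[0,0,0],"fingers":0},{"linear":[0.4,1.2,81.5],"turn":[0,0,0],"fingers":0.3},{"linear":[0.4,1.2,81.5],"turn":[0,0,0],"fingers":0.35}]' 12
python3 to.py .5462 .0889 .059
```

```text
clock: 5.15
tcp_pos: [0.5462, 0.0891, 0.0586]
ee_rot: [[-0.091, 0.996, 0.003], [0.996, 0.091, -0.002], [-0.002, 0.002, -1.0]]
ft_force: [0.2, 0.3, -0.6]
width: 0.0715
t 5.15 tcp [0.5462 0.0891 0.0586] yaw x 95.2 F [ 0.2  0.3 -0.6] T [-0.01 -0.13 -0.01] w 0.0715
[-0.2  0.  -0.4] tilt [ 0.0025 -0.0021 -1.    ]
```

```bash
python3 -m handwheel '[{"linear":[0,0,0],"turn":[0,0,0],"fingers":0.4},{"linear":[0,0,0],"turn":[0,0,0],"fingers":0.45},{"linear":[0,0,0],"turn":[0,0,0],"fingers":0.5},{"linear":[0,0,0],"turn":[0,0,0],"fingers":0.52},{"linear":[0,0,0],"turn":[0,0,0],"fingers":0.54}]' 12
python3 to.py .5462 .0889 .059
```

```text
clock: 5.78
tcp_pos: [0.5438, 0.0889, 0.0589]
ee_rot: [[-0.091, 0.996, -0.002], [0.996, 0.091, -0.004], [-0.004, -0.002, -1.0]]
ft_force: [-7.5, -0.5, 7.8]
width: 0.0402
t 5.78 tcp [0.5438 0.0889 0.0589] yaw x 95.21 F [-7.5 -0.5  7.8] T [-0.2   1.82 -0.03] w 0.0402
[-0.2  2.4 -0.1] tilt [-0.0015 -0.0038 -1.    ]
```

```bash
python3 -m handwheel '[{"linear":[0,0,0],"turn":[0,0,0],"fingers":0.56},{"linear":[0,0,0],"turn":[0,0,0],"fingers":0.6},{"linear":[0,0,0],"turn":[0,0,0],"fingers":0.65},{"linear":[0,0,0],"turn":[0,0,0],"fingers":0.65},{"linear":[0,0,0],"turn":[0,0,0],"fingers":0.65}]' 12
python3 to.py .5462 .0889 .059
```

```text
clock: 6.4
tcp_pos: [0.544, 0.0889, 0.0589]
ee_rot: [[-0.091, 0.996, -0.001], [0.996, 0.091, -0.004], [-0.004, -0.002, -1.0]]
ft_force: [0.7, -0.8, 1.4]
width: 0.0403
t 6.4 tcp [0.544  0.0889 0.0589] yaw x 95.21 F [ 0.7 -0.8  1.4] T [-0.    0.19 -0.04] w 0.0403
[-0.2  2.2 -0.1] tilt [-0.0013 -0.0038 -1.    ]
```

Run:
```python
from h import *
p=vision.capture('wrist'); cv2.imwrite('pics/w3.png',p['img'][:,:,::-1])
p=vision.capture('side'); cv2.imwrite('pics/s3.png',cv2.resize(p['img'][100:240,240:400,::-1],None,fx=5,fy=4))
```

```text
(no output)
```

View pics/w3.png

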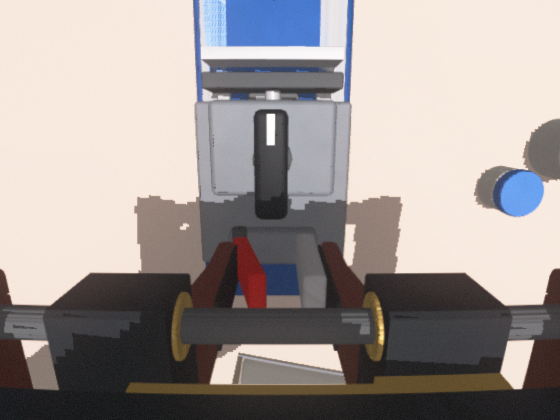

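View pics/s3.png

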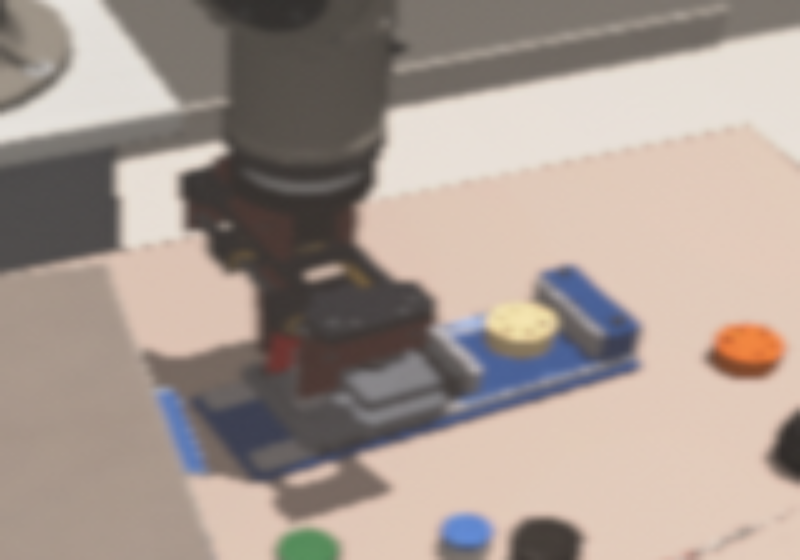

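```bash
python3 -m handwheel '[{"linear":[2,0,0],"turn":[0,0,0],"fingers":0.65},{"linear":[5,0,0],"turn":[0,0,0],"fingers":0.65},{"linear":[9,0,0],"turn":[0,0,0],"fingers":0.65},{"linear":[13,0,0],"turn":[0,0,0],"fingers":0.65},{"linear":[16,0,0],"turn":[0,0,0],"fingers":0.65}]' 12
python3 to.py .544 .0889 .059
```

```text
clock: 7.12
tcp_pos: [0.5425, 0.1053, 0.0589]
ee_rot: [[-0.091, 0.996, -0.001], [0.996, 0.091, -0.004], [-0.003, -0.002, -1.0]]
ft_force: [0.5, -0.6, 2.1]
width: 0.0399
t 7.12 tcp [0.5425 0.1053 0.0589] yaw x 95.23 F [ 0.5 -0.6  2.1] T [-0.39  0.25 -0.05] w 0.0399
[-16.5   0.   -0. ] tilt [-0.0012 -0.0036 -1.    ]
```

```bash
python3 -m handwheel '[{"linear":[3,0,0],"turn":[0,0,0],"fingers":0.65},{"linear":[6,0,0],"turn":[0,0,0],"fingers":0.65},{"linear":[8,0,0],"turn":[0,0,0],"fingers":0.65},{"linear":[9,0,0],"turn":[0,0,0],"fingers":0.65},{"linear":[10,0,0],"turn":[0,0,0],"fingers":0.65}]' 12
python3 to.py .544 .0889 .059;python3 - <<'E'
from h import *
p=vision.capture('wrist'); cv2.imwrite('pics/w4.png',p['img'][:,:,::-1])
p=vision.capture('side'); cv2.imwrite('pics/s4.png',cv2.resize(p['img'][140:220,290:390,::-1],None,fx=7,fy=7,interpolation=cv2.INTER_CUBIC))
p=vision.capture('top'); cv2.imwrite('pics/t4.png',cv2.resize(p['img'][225:275,170:290,::-1],None,fx=6,fy=6,interpolation=cv2.INTER_CUBIC))
E
```

```text
clock: 7.75
tcp_pos: [0.5416, 0.1152, 0.0589]
ee_rot: [[-0.091, 0.996, -0.001], [0.996, 0.091, -0.004], [-0.004, -0.001, -1.0]]
ft_force: [-0.5, -1.5, 1.8]
width: 0.0405
t 7.75 tcp [0.5416 0.1152 0.0589] yaw x 95.22 F [-0.5 -1.5  1.8] T [-0.41  0.28 -0.09] w 0.0405
[-26.4  -0.1  -0. ] tilt [-0.0011 -0.0037 -1.    ]
```

View pics/w4.png

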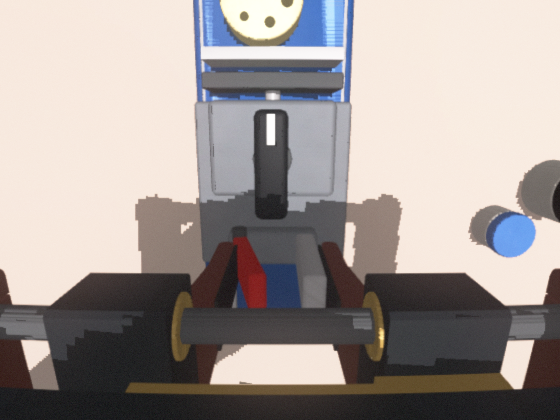

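View pics/s4.png

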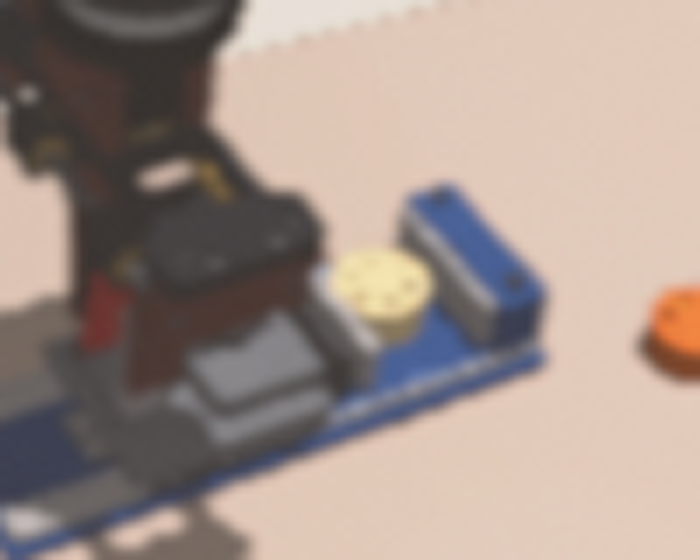

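View pics/t4.png

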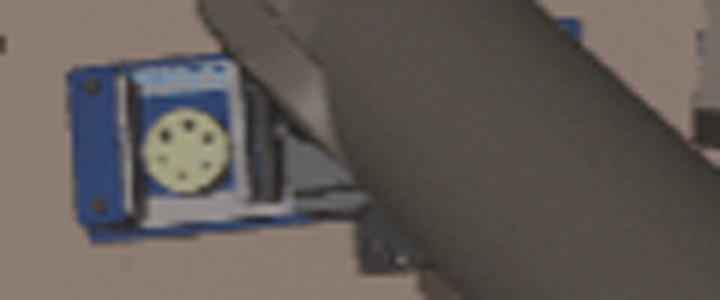

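```bash
python3 -m handwheel '[{"linear":[1,0,0],"turn":[0,0,0],"fingers":0.65},{"linear":[2,0,0],"turn":[0,0,0],"fingers":0.65},{"linear":[3,0,0],"turn":[0,0,0],"fingers":0.65},{"linear":[4,0,0],"turn":[0,0,0],"fingers":0.65},{"linear":[5,0,0],"turn":[0,0,0],"fingers":0.65}]' 12
python3 to.py .544 .0889 .059
python3 -m handwheel '[{"linear":[0.5,0,0],"turn":[0,0,0],"fingers":0.65},{"linear":[1,0,0],"turn":[0,0,0],"fingers":0.65},{"linear":[1.5,0,0],"turn":[0,0,0],"fingers":0.65},{"linear":[2,0,0],"turn":[0,0,0],"fingers":0.65},{"linear":[2.5,0,0],"turn":[0,0,0],"fingers":0.65}]' 12
python3 to.py .544 .0889 .059
```

```text
clock: 8.52
tcp_pos: [0.5412, 0.1202, 0.0589]
ee_rot: [[-0.091, 0.996, -0.001], [0.996, 0.091, -0.004], [-0.004, -0.001, -1.0]]
ft_force: [0.7, -2.7, 3.3]
width: 0.0403
t 8.53 tcp [0.5412 0.1202 0.0589] yaw x 95.23 F [ 0.7 -2.7  3.3] T [-0.74  0.21 -0.1 ] w 0.0403
[-31.5  -0.1   0. ] tilt [-0.0011 -0.0038 -1.    ]
clock: 9.15
tcp_pos: [0.541, 0.1227, 0.0589]
ee_rot: [[-0.091, 0.996, -0.001], [0.996, 0.091, -0.004], [-0.004, -0.001, -1.0]]
ft_force: [0.3, -2.2, 4.5]
width: 0.0401
t 9.15 tcp [0.541  0.1227 0.0589] yaw x 95.22 F [ 0.3 -2.2  4.5] T [-0.71  0.25 -0.04] w 0.0401
[-33.9  -0.1   0.1] tilt [-0.0011 -0.0038 -1.    ]
```

```bash
python3 -m handwheel '[{"linear":[0.3,0,0],"turn":[0,0,0],"fingers":0.65},{"linear":[0.6,0,0],"turn":[0,0,0],"fingers":0.65},{"linear":[0.9,0,0],"turn":[0,0,0],"fingers":0.65},{"linear":[1.2,0,0],"turn":[0,0,0],"fingers":0.65},{"linear":[1.5,0,0],"turn":[0,0,0],"fingers":0.65}]' 12
python3 to.py .544 .0889 .059
python3 - <<'E'
from h import *
p=vision.capture('side'); cv2.imwrite('pics/s5.png',cv2.resize(p['img'][140:220,290:390,::-1],None,fx=7,fy=7,interpolation=cv2.INTER_CUBIC))
p=vision.capture('top'); cv2.imwrite('pics/t5.png',cv2.resize(p['img'][225:275,170:250,::-1],None,fx=9,fy=9,interpolation=cv2.INTER_CUBIC))
E
```

```text
clock: 9.78
tcp_pos: [0.5408, 0.1242, 0.0589]
ee_rot: [[-0.091, 0.996, -0.001], [0.996, 0.091, -0.004], [-0.004, -0.001, -1.0]]
ft_force: [-0.2, -2.9, 3.1]
width: 0.04
t 9.78 tcp [0.5408 0.1242 0.0589] yaw x 95.22 F [-0.2 -2.9  3.1] T [-0.76  0.24 -0.09] w 0.04
[-35.5  -0.1   0.1] tilt [-0.001  -0.0038 -1.    ]
```

View pics/t5.png

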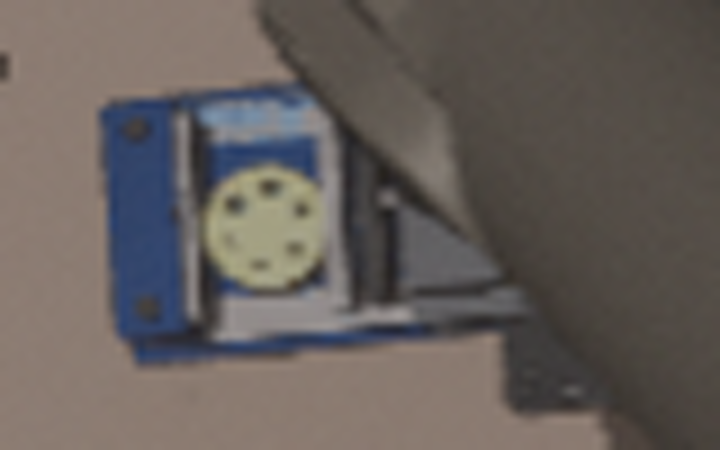

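View pics/s5.png

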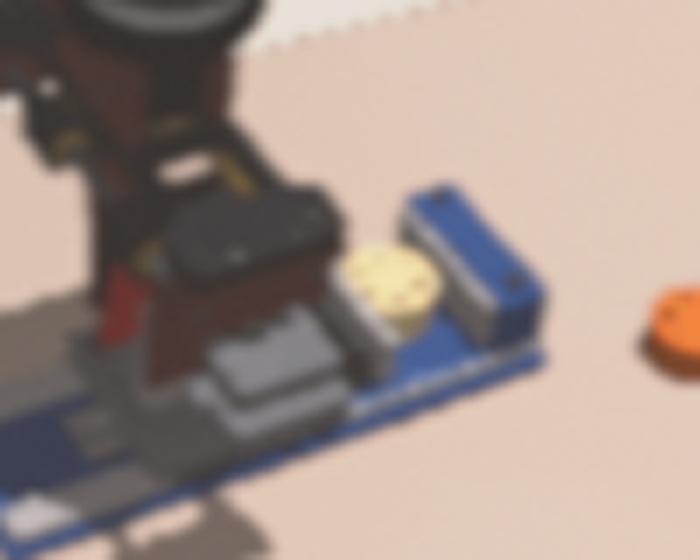

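```bash
python3 -m handwheel '[{"linear":[0.3,0,0],"turn":[0,0,0],"fingers":0.65},{"linear":[0.6,0,0],"turn":[0,0,0],"fingers":0.65},{"linear":[0.9,0,0],"turn":[0,0,0],"fingers":0.65},{"linear":[1.2,0,0],"turn":[0,0,0],"fingers":0.65},{"linear":[1.5,0,0],"turn":[0,0,0],"fingers":0.65}]' 12
python3 to.py .544 .0889 .059
```

```text
clock: 10.5
tcp_pos: [0.5407, 0.1258, 0.0589]
ee_rot: [[-0.091, 0.996, -0.001], [0.996, 0.091, -0.004], [-0.004, -0.001, -1.0]]
ft_force: [0.1, -3.6, 4.3]
width: 0.0405
t 10.5 tcp [0.5407 0.1258 0.0589] yaw x 95.23 F [ 0.1 -3.6  4.3] T [-0.8   0.25 -0.08] w 0.0405
[-37.1  -0.1   0.1] tilt [-0.001  -0.0037 -1.    ]
```

```bash
python3 -m handwheel '[{"linear":[0.2,0,0],"turn":[0,0,0],"fingers":0.65},{"linear":[0.4,0,0],"turn":[0,0,0],"fingers":0.65},{"linear":[0.6,0,0],"turn":[0,0,0],"fingers":0.65},{"linear":[0.8,0,0],"turn":[0,0,0],"fingers":0.65},{"linear":[1,0,0],"turn":[0,0,0],"fingers":0.65}]' 12
python3 to.py .544 .0889 .059
```

```text
clock: 11.12
tcp_pos: [0.5406, 0.1265, 0.0589]
ee_rot: [[-0.091, 0.996, -0.001], [0.996, 0.091, -0.004], [-0.004, -0.001, -1.0]]
ft_force: [0.4, -3.4, 4.3]
width: 0.0401
t 11.12 tcp [0.5406 0.1265 0.0589] yaw x 95.21 F [ 0.4 -3.4  4.3] T [-0.99  0.21 -0.09] w 0.0401
[-37.7  -0.1   0.1] tilt [-0.0011 -0.0042 -1.    ]
```

```bash
python3 -m handwheel '[{"linear":[0.2,0,0],"turn":[0,0,0],"fingers":0.65},{"linear":[0.4,0,0],"turn":[0,0,0],"fingers":0.65},{"linear":[0.6,0,0],"turn":[0,0,0],"fingers":0.65},{"linear":[0.8,0,0],"turn":[0,0,0],"fingers":0.65},{"linear":[1,0,0],"turn":[0,0,0],"fingers":0.65}]' 12
python3 to.py .544 .0889 .059
```

```text
clock: 11.75
tcp_pos: [0.5406, 0.1268, 0.0589]
ee_rot: [[-0.09, 0.996, -0.001], [0.996, 0.09, -0.005], [-0.005, -0.002, -1.0]]
ft_force: [-0.8, -7.1, 5.8]
width: 0.0402
t 11.75 tcp [0.5406 0.1268 0.0589] yaw x 95.19 F [-0.8 -7.1  5.8] T [-1.38  0.22 -0.15] w 0.0402
[-38.   -0.1   0.1] tilt [-0.0012 -0.0052 -1.    ]
```

```bash
python3 -m handwheel '[{"linear":[0,0,0],"turn":[0,0,0],"fingers":0.52},{"linear":[0,0,0],"turn":[0,0,0],"fingers":0.46},{"linear":[0,0,0],"turn":[0,0,0],"fingers":0.38},{"linear":[0,0,0],"turn":[0,0,0],"fingers":0.25},{"linear":[0,0,0],"turn":[0,0,0],"fingers":0.15}]' 12
python3 to.py .544 .0889 .059
python3 - <<'E'
from h import *
p=vision.capture('wrist'); cv2.imwrite('pics/w6.png',p['img'][:,:,::-1])
E
```

```text
clock: 12.38
tcp_pos: [0.5407, 0.1272, 0.0589]
ee_rot: [[-0.091, 0.996, -0.001], [0.996, 0.091, -0.005], [-0.004, -0.001, -1.0]]
ft_force: [-0.2, -0.1, 0.7]
width: 0.0709
t 12.38 tcp [0.5407 0.1272 0.0589] yaw x 95.21 F [-0.2 -0.1  0.7] T [ 0.01 -0.08 -0.  ] w 0.0709
[-38.5  -0.2   0.1] tilt [-0.001  -0.0045 -1.    ]
```

View pics/w6.png

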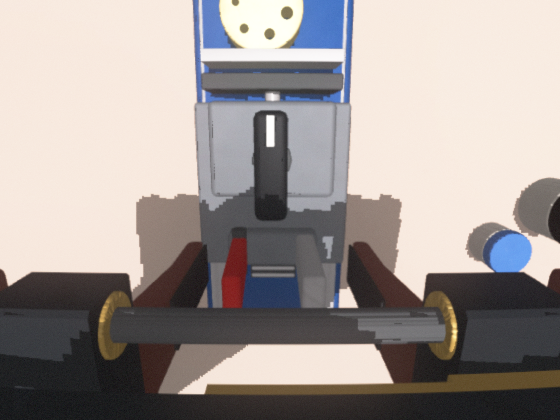

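Run:
```python
import cv2,numpy as np
a=cv2.imread('pics/w4.png',0);b=cv2.imread('pics/w6.png',0)
for n,(y0,y1,x0,x1) in {'pad':(44,92,200,345),'knob':(105,225,240,300),'carr':(95,200,195,350),'lever':(235,300,215,270)}.items():
    t=np.float32(a[y0:y1,x0:x1]); u=cv2.resize(t,None,fx=5,fy=5,interpolation=3); S=cv2.resize(np.float32(b[y0-8:y1+8,x0-8:x1+8]),None,fx=5,fy=5,interpolation=3)
    r=cv2.matchTemplate(S,u,cv2.TM_CCOEFF_NORMED); _,m,_,l=cv2.minMaxLoc(r); print(n,m,(l[0]/5-8,l[1]/5-8))
```

```text
pad 0.9625173807144165 (0.0, 2.0)
knob 0.983472466468811 (0.0, 1.0)
carr 0.9736772775650024 (0.0, 1.0)
lever 0.38180699944496155 (8.0, -8.0)
```

```bash
python3 -m handwheel '[{"linear":[0,0,-30],"turn":[0,0,0],"fingers":0.15},{"linear":[0,0,-60],"turn":[0,0,0],"fingers":0.15},{"linear":[0,0,-80],"turn":[0,0,0],"fingers":0.4},{"linear":[10,-2,-85],"turn":[0,0,0],"fingers":0.5},{"linear":[20,-4,-85],"turn":[0,0,0],"fingers":0.5}]' 12
python3 -m handwheel '[{"linear":[0,0,0],"turn":[0,0,0],"fingers":0.5},{"linear":[0,0,0],"turn":[0,0,0],"fingers":0.5},{"linear":[0,0,0],"turn":[0,0,0],"fingers":0.5},{"linear":[0,0,0],"turn":[0,0,0],"fingers":0.5},{"linear":[0,0,0],"turn":[0,0,0],"fingers":0.5}]' 12
python3 - <<'E'
from h import *
state()
p=vision.capture('wrist'); cv2.imwrite('pics/w7.png',p['img'][:,:,::-1])
np.savez('w7.npz',**{k:np.array(v) for k,v in p.items()})
cv2.imwrite('pics/w7z.png',cv2.resize(p['img'][0:270,190:370,::-1],None,fx=3,fy=2.2,interpolation=cv2.INTER_CUBIC))
E
```

```text
clock: 13.05
tcp_pos: [0.5345, 0.1478, 0.1435]
ee_rot: [[-0.091, 0.996, -0.001], [0.996, 0.091, -0.005], [-0.005, -0.002, -1.0]]
ft_force: [-0.2, -0.6, -0.1]
width: 0.0483
clock: 13.68
tcp_pos: [0.5346, 0.1476, 0.1434]
ee_rot: [[-0.09, 0.996, -0.001], [0.996, 0.09, -0.005], [-0.005, -0.002, -1.0]]
ft_force: [-0.1, -0.1, 0.0]
width: 0.0438
t 13.68 tcp [0.5346 0.1476 0.1434] yaw x 95.18 F [-0.1 -0.1  0. ] T [-0.01 -0.07  0.05] w 0.0438
```

View pics/w7.png

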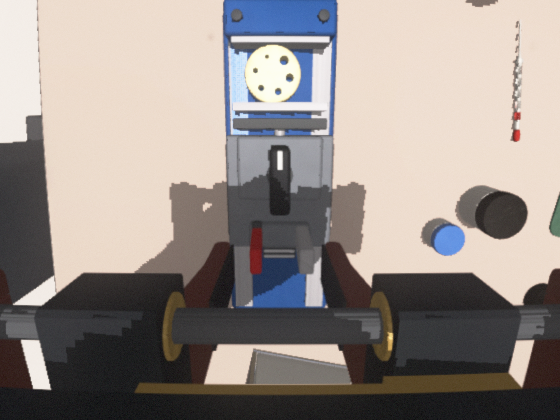

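```bash
python3 - <<'E'
from h import *
d=np.load('w7.npz'); p={k:d[k] for k in d.files}
im=p['img']
# knob top via depth
c=cloud(p); m=np.zeros(c.shape[:2],bool); m[135:225,255:305]=True
m&=(c[...,2]>.074)&(c[...,2]<.09)
q=c[m]; print(len(q),q.mean(0),np.median(q,0)); r=cv2.minAreaRect(np.float32(q[:,:2]*1000)); print(r)
cv2.imwrite('pics/w7z.png',cv2.resize(im[25:150,215:345,::-1],None,fx=5,fy=4.5,interpolation=cv2.INTER_CUBIC))
E
python3 to.py .5335 .1777 .1434
```

```text
1396 [0.53369948 0.17799647 0.07974975] [0.53370435 0.17826899 0.07985436]
((533.9872436523438, 177.20223999023438), (13.592297554016113, 45.78870391845703), 4.898509502410889)
t 13.72 tcp [0.5346 0.1476 0.1435] yaw x 95.19 F [-0.4 -0.1  0.3] T [-0.05 -0.09 -0.01] w 0.0442
[30.1  1.7 -0.1] tilt [-0.0013 -0.0047 -1.    ]
```

View pics/w7z.png

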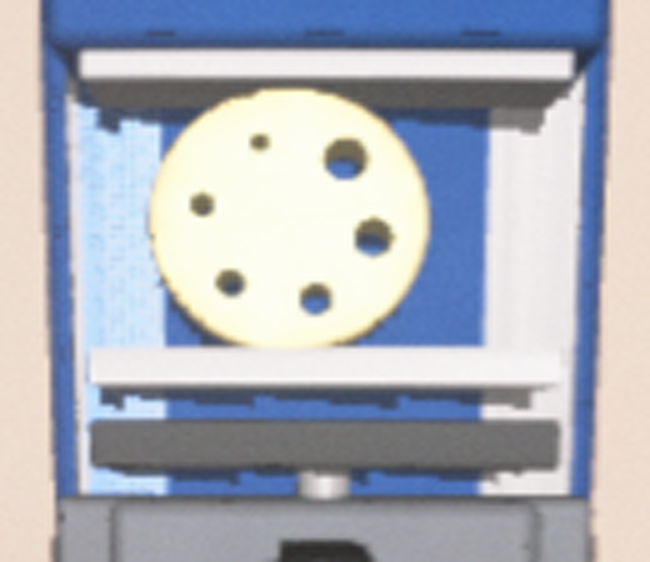

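```bash
python3 -m handwheel '[{"linear":[15,1,0],"turn":[0,0,0],"fingers":0.5},{"linear":[30,2,10],"turn":[0,0,0],"fingers":0.5},{"linear":[30,2,40],"turn":[0,0,0],"fingers":0.5},{"linear":[30,2,75],"turn":[0,0,0],"fingers":0.5},{"linear":[30,2,93],"turn":[0,0,0],"fingers":0.5}]' 12
python3 to.py .5338 .1776 .050
```

```text
clock: 14.35
tcp_pos: [0.5324, 0.1781, 0.0482]
ee_rot: [[-0.092, 0.996, -0.004], [0.996, 0.092, -0.005], [-0.005, -0.004, -1.0]]
ft_force: [0.1, -0.5, -0.6]
width: 0.0437
t 14.35 tcp [0.5324 0.1781 0.0482] yaw x 95.28 F [ 0.1 -0.5 -0.6] T [-0.05 -0.07 -0.04] w 0.0437
[-0.6  1.4 -1.8] tilt [-0.0039 -0.0051 -1.    ]
```

```bash
python3 -m handwheel '[{"linear":[-0.6,1.4,-1.8],"turn":[0,0,0],"fingers":0.6},{"linear":[-0.6,1.4,-1.8],"turn":[0,0,0],"fingers":0.75},{"linear":[-0.6,1.4,-1.8],"turn":[0,0,0],"fingers":0.9},{"linear":[-0.6,1.4,-1.8],"turn":[0,0,0],"fingers":0.95},{"linear":[-0.6,1.4,-1.8],"turn":[0,0,0],"fingers":0.95}]' 45
python3 to.py .5338 .1776 .050
```

```text
clock: 14.98
tcp_pos: [0.5334, 0.1778, 0.0509]
ee_rot: [[-0.092, 0.996, -0.004], [0.996, 0.092, -0.005], [-0.005, -0.004, -1.0]]
ft_force: [-4.8, -1.1, 5.8]
width: 0.014
t 14.97 tcp [0.5334 0.1778 0.0509] yaw x 95.26 F [-4.8 -1.1  5.8] T [-0.09  0.71 -0.21] w 0.014
[-0.3  0.4  0.9] tilt [-0.0039 -0.0052 -1.    ]
```

```bash
python3 -m handwheel '[{"linear":[0,-0.3,0],"turn":[0,0,5],"fingers":0.95},{"linear":[0,-0.3,0],"turn":[0,0,11],"fingers":0.95},{"linear":[0,-0.3,0],"turn":[0,0,17],"fingers":0.95},{"linear":[0,-0.3,0],"turn":[0,0,23],"fingers":0.95},{"linear":[0,-0.3,0],"turn":[0,0,28],"fingers":0.95}]' 45
python3 to.py .5338 .1776 .050
python3 -c "
from station import bot
s=bot.state();print(s['q'],s['joint_torque'])"
```

```text
clock: 15.6
tcp_pos: [0.5335, 0.1776, 0.051]
ee_rot: [[0.389, 0.921, -0.003], [0.921, -0.389, -0.005], [-0.006, -0.001, -1.0]]
ft_force: [1.4, 0.4, -5.8]
width: 0.0138
t 15.6 tcp [0.5335 0.1776 0.051 ] yaw x 67.1 F [ 1.4  0.4 -5.8] T [ 0.08 -0.38  0.2 ] w 0.0138
[0.1 0.3 1. ] tilt [-0.003  -0.0051 -1.    ]
[-0.03936675  0.57072244 -0.51070649  1.92925688  0.40325355  0.74849014
 -1.18391365] [  0.81041805 -54.97421622  -7.21425489 -19.61228192  -0.21458088
   0.41596522   0.51294001]
```

```bash
python3 -m handwheel '[{"linear":[0,0,0],"turn":[0,0,5],"fingers":0.95},{"linear":[0,0,0],"turn":[0,0,10],"fingers":0.95},{"linear":[0,0,0],"turn":[0,0,15],"fingers":0.95},{"linear":[0,0,0],"turn":[0,0,20],"fingers":0.95},{"linear":[0,0,0],"turn":[0,0,24],"fingers":0.95}]' 45
python3 - <<'E'
from h import *
a=[]
for i in range(4):
    s=bot.state(); a.append(s['ft_torque'][2]); p=vision.capture('wrist')
state(); print(a)
cv2.imwrite('pics/w8.png',p['img'][:,:,::-1])
E
```

```text
clock: 16.23
tcp_pos: [0.5336, 0.1773, 0.051]
ee_rot: [[0.732, 0.682, -0.003], [0.682, -0.732, -0.005], [-0.005, 0.002, -1.0]]
ft_force: [0.3, 0.4, -5.2]
width: 0.0138
t 16.43 tcp [0.5336 0.1773 0.051 ] yaw x 43.15 F [ 0.7  0.1 -4.8] T [-0.07 -0.27 -0.1 ] w 0.0139
[np.float64(0.21625955641461447), np.float64(0.13530443286221852), np.float64(-0.06327629838841207), np.float64(-0.0944696724290879)]
```

View pics/w8.png

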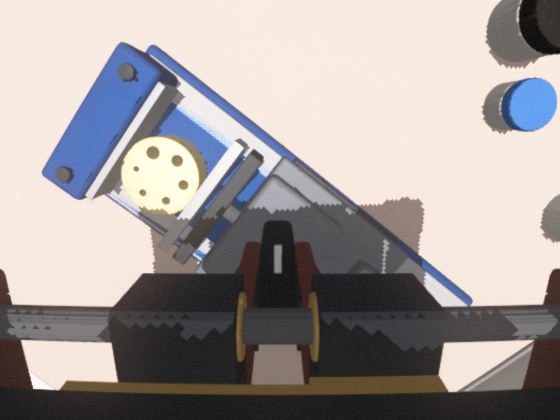

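```bash
python3 -m handwheel '[{"linear":[0,0,0],"turn":[0,0,3],"fingers":0.95},{"linear":[0,0,0],"turn":[0,0,6],"fingers":0.95},{"linear":[0,0,0],"turn":[0,0,9],"fingers":0.95},{"linear":[0,0,0],"turn":[0,0,12],"fingers":0.95},{"linear":[0,0,0],"turn":[0,0,15],"fingers":0.95}]' 45
python3 -c "
from h import *
for i in range(3): state()"
```

```text
clock: 17.05
tcp_pos: [0.5337, 0.1771, 0.051]
ee_rot: [[0.882, 0.472, -0.003], [0.472, -0.882, -0.005], [-0.005, 0.003, -1.0]]
ft_force: [0.3, -0.5, -4.7]
width: 0.0138
t 17.05 tcp [0.5337 0.1771 0.051 ] yaw x 28.16 F [ 0.3 -0.5 -4.7] T [-0.02 -0.13  0.24] w 0.0138
t 17.05 tcp [0.5337 0.1771 0.051 ] yaw x 28.16 F [ 0.3 -0.5 -4.7] T [-0.02 -0.13  0.24] w 0.0138
t 17.05 tcp [0.5337 0.1771 0.051 ] yaw x 28.16 F [ 0.3 -0.5 -4.7] T [-0.02 -0.13  0.24] w 0.0138
```

```bash
python3 - <<'E'
from h import *
p=vision.capture('wrist'); np.savez('w9.npz',**{k:np.array(v) for k,v in p.items()})
a=np.radians(5.05); X=np.array([np.cos(a),np.sin(a)]);Y=np.array([-np.sin(a),np.cos(a)])
for f,off in (('w1',0),('w7',0),('w9',0)):
    d=np.load(f+'.npz'); q={k:d[k] for k in d.files}
    # rectify plane z=.042 into vise coords, 0.2mm/px
    K=np.array([[q['fx'],0,q['cx']],[0,q['fy'],q['cy']],[0,0,1.]])
    o=np.array([.526,.2706]); ys=np.arange(10,-110,-.2)/1000; xs=np.arange(-45,45,.2)/1000
    P=o+ys[:,None,None]*Y+xs[None,:,None]*X; P=np.dstack([P,np.full(P.shape[:2],.042)]).reshape(-1,3)
    R=np.array(q['orientation']); pc=(P-q['eye'])@R
    uv,_=cv2.projectPoints(pc,np.zeros(3),np.zeros(3),K,q['distortion'])
    uv=uv.reshape(len(ys),len(xs),2).astype(np.float32)
    im=cv2.remap(q['img'],uv[...,0],uv[...,1],cv2.INTER_CUBIC)
    cv2.imwrite(f'pics/rect_{f}.png',im[:,:,::-1])
E
python3 -c "
import cv2,numpy as np
i=[cv2.imread(f'pics/rect_{f}.png')[:600,:] for f in('w1','w7','w9')]
a=np.hstack([i[0][:,100:350],i[1][:,100:350],i[2][:,100:350]]);cv2.imwrite('pics/rect.png',a)"
```

```text
(no output)
```

View pics/rect.png

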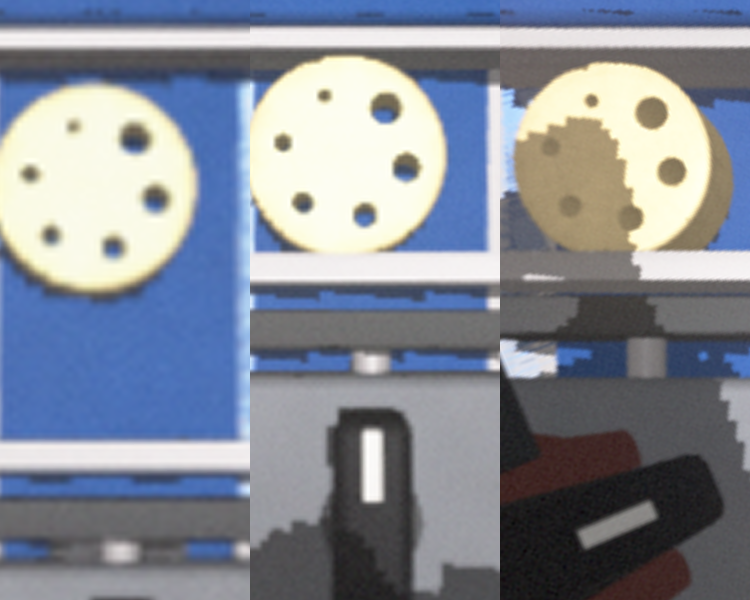

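```bash
python3 -m handwheel '[{"linear":[0,0,0],"turn":[0,0,1],"fingers":0.95},{"linear":[0,0,0],"turn":[0,0,2],"fingers":0.95},{"linear":[0,0,0],"turn":[0,0,3],"fingers":0.95},{"linear":[0,0,0],"turn":[0,0,4.5],"fingers":0.95},{"linear":[0,0,0],"turn":[0,0,6],"fingers":0.95}]' 45
python3 -c "
from h import *
state()"
```

```text
clock: 17.73
tcp_pos: [0.5337, 0.177, 0.051]
ee_rot: [[0.928, 0.374, -0.003], [0.374, -0.928, -0.005], [-0.004, 0.004, -1.0]]
ft_force: [1.4, -0.6, -4.7]
width: 0.0135
t 17.73 tcp [0.5337 0.177  0.051 ] yaw x 21.94 F [ 1.4 -0.6 -4.7] T [ 0.01 -0.19  0.21] w 0.0135
```

```bash
python3 -m handwheel '[{"linear":[0,0,0],"turn":[0,0,0],"fingers":0.78},{"linear":[0,0,0],"turn":[0,0,0],"fingers":0.7},{"linear":[0,0,0],"turn":[0,0,0],"fingers":0.66},{"linear":[0,0,0],"turn":[0,0,0],"fingers":0.66},{"linear":[0,0,-15],"turn":[0,0,0],"fingers":0.66}]' 20
python3 -m handwheel '[{"linear":[0,0,-30],"turn":[0,0,0],"fingers":0.66},{"linear":[0,0,-70],"turn":[0,0,-10],"fingers":0.66},{"linear":[0,0,-110],"turn":[0,0,-20],"fingers":0.66},{"linear":[0,0,-140],"turn":[0,0,-30],"fingers":0.66},{"linear":[0,0,-150],"turn":[0,0,-40],"fingers":0.66}]' 20
python3 -m handwheel '[{"linear":[-10,0,0],"turn":[0,0,-10],"fingers":0.66},{"linear":[-20,0,0],"turn":[0,0,-20],"fingers":0.66},{"linear":[-30,0,0],"turn":[0,0,-33],"fingers":0.66},{"linear":[-30,0,0],"turn":[0,0,-33],"fingers":0.66},{"linear":[-30,0,0],"turn":[0,0,-33],"fingers":0.66}]' 20
python3 - <<'E'
from h import *
state()
q=vision.capture('wrist'); np.savez('w10.npz',**{k:np.array(v) for k,v in q.items()})
cv2.imwrite('pics/w10.png',q['img'][:,:,::-1])
a=np.radians(5.05); X=np.array([np.cos(a),np.sin(a)]);Y=np.array([-np.sin(a),np.cos(a)])
K=np.array([[q['fx'],0,q['cx']],[0,q['fy'],q['cy']],[0,0,1.]])
o=np.array([.526,.2706]); ys=np.arange(10,-110,-.2)/1000; xs=np.arange(-45,45,.2)/1000
P=o+ys[:,None,None]*Y+xs[None,:,None]*X; P=np.dstack([P,np.full(P.shape[:2],.042)]).reshape(-1,3)
pc=(P-q['eye'])@np.array(q['orientation'])
uv,_=cv2.projectPoints(pc,np.zeros(3),np.zeros(3),K,np.array(q['distortion']))
uv=uv.reshape(len(ys),len(xs),2).astype(np.float32)
cv2.imwrite('pics/rect10.png',cv2.remap(q['img'],uv[...,0],uv[...,1],cv2.INTER_CUBIC)[:,:,::-1])
E
```

```text
clock: 18.35
tcp_pos: [0.5329, 0.1768, 0.0657]
ee_rot: [[0.928, 0.374, -0.005], [0.374, -0.928, -0.006], [-0.007, 0.004, -1.0]]
ft_force: [-0.2, 0.3, 0.6]
width: 0.0299
clock: 18.98
tcp_pos: [0.5346, 0.1783, 0.2192]
ee_rot: [[0.465, 0.885, -0.0], [0.885, -0.465, -0.005], [-0.005, 0.002, -1.0]]
ft_force: [0.1, -0.3, 0.0]
width: 0.0297
clock: 19.6
tcp_pos: [0.5209, 0.152, 0.2199]
ee_rot: [[-0.089, 0.996, 0.0], [0.996, 0.089, -0.005], [-0.005, -0.0, -1.0]]
ft_force: [0.8, -0.1, -0.3]
width: 0.0294
t 19.6 tcp [0.5209 0.152  0.2199] yaw x 95.11 F [ 0.8 -0.1 -0.3] T [ 0.   -0.07 -0.04] w 0.0294
```

View pics/w10.png

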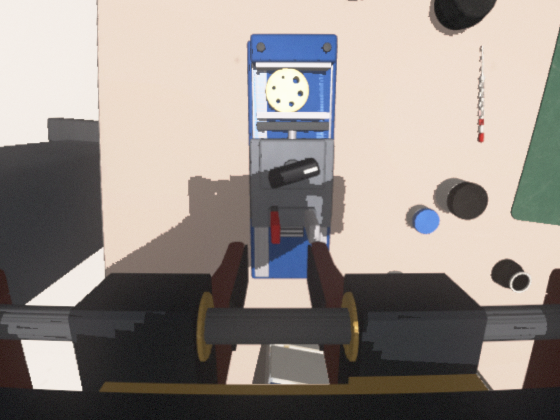

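View pics/rect10.png

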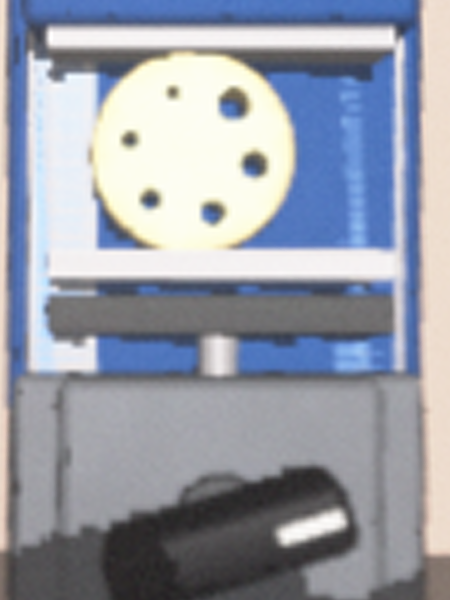

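```bash
python3 -c "
from station import bot
print(bot.finish_job())"
```

```text
the job is handed in; nothing more can be done
None
```

The brass block is clamped in the vise at about 30 N, and I handed the job in at about 20 s of the 72 s allowed.

**Sliding the jaw:** I squeezed the lever to the post and slid the carriage about 38 mm. I stopped when the wrist force rose to about 7 N, with the block against both jaws. I then opened the fingers, and the lever sprang back upright. The carriage stayed within about 0.5 mm.

**Turning the knob:** I turned it about 73° (1.28 rad) clockwise, then let go and raised the gripper clear.

**Last checks on the clamping force:**

| Check | Reading | Force implied |
|---|---|---|
| Spring-pack compression in the wrist picture | about 3.0 mm | about 30 N (±4 N) |
| Torque while turning (last two readings) | 0.24 and 0.21 N m | about 27 and 17 N |
| Knob angle past contact | 1.28 rad | about 28–31 N |

- **Disagreement:** the last torque reading came out lower than the other checks. That reading is noisy, by about 0.03 N m (10 N), and the last turn was slow, so I trusted the compression and angle instead.
- **Lever at the start:** it seemed to be leaning part way in, by roughly 0.1 rad. After the release it looked upright in the pictures, but I did not measure its final angle.
- **Other things on the desk:** I never moved the arm against any of them, and those visible in the last picture looked undisturbed. I did not take a final top view to check them all.

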